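# Load the sample tray, then draw out the used filter plate and hold it over the drip dish

## Task

First slide the loaded grey vial tray along the bench until it is fully home in the bay of the white filtration module, with all four vials still upright in it, and let go of it. Then swing the module's green top flap well open, roughly upright or beyond, draw the filter plate out of its slot by its orange tab, and carry it over the middle of the white drip dish. Finish while still holding it there, still and upright, with its lower edge about 10 cm or more above the bench and touching nothing but the gripper; leave the flap open, the tray home and everything else where it stands.

Things in the scene. Friction and masses are not known exactly. Their poses are not given: they have to be found in the camera images.
- module: White box-shaped filtration module, fixed to the bench, 160 (its x) by 140 (its y) by 152 mm high without its flap. Origin: centre of its underside, at bench height; z up. Its -x face has the tray bay; on its top, under the flap hinged along the +x edge, is an open well with the filter plate's slot.
- tray_home (a point): Where the tray's origin is when fully home: module x -30, y 0, z 0 mm. Axes as the module's; the tray's x then runs along this x. The bay's rigid inner stop is 45 mm further in (+x).
- plate_slot (a point): Middle of the slot's bottom, where the filter plate stands, 70 mm above the bench at module x = y = 0. Slot 8.5 mm wide (module x), 88 mm long (y), 35 mm deep. It is in the floor (105 mm above the bench) of a well 144 (x) by 124 mm (y) inside, with 8 mm walls up to the rim at 152 mm. Axes as the module's.
- bay_mouth (a point): Middle of the lower edge of the bay opening, on the module's -x face, at bench height. Axes as the module's: the tray goes in along +x. The bay is 92 mm wide (along y), 64 mm high and 95 mm deep, between 24 mm side walls; its floor is the bench.
- flap (a joint): Angle of the mint-green flap, rad: 0 closed (level), grows as it opens, stop at 1.95 (leaning back past upright). It starts at 0 to 0.1. The flap is a plate 160 by 140 by 6 mm, 150 g, on a friction hinge (about 0.17 N m): it stays at any angle where it is left; lifting it by its handle takes about 2 N.
- flap_hinge (a point): Middle of the flap's hinge line, at the module's x = +80 mm, 152 mm above the bench. The hinge line runs along the flap's y (= module y). Axes turn with the flap; at 0 they are the module's, and the flap reaches to its -x.
- flap_handle (a point): Centre of the flap's black round handle bar: 10 mm thick, along the flap's y, 58 mm clear between its end posts, its axis 28 mm off the flap's outer face. In the axes of flap_hinge it lies 140 mm to -x and 34 mm to +z of the hinge line. Pinched across (fingers closing along module x), it turns between the fingers as the flap swings.
- filter_plate: Steel filter plate standing upright in the slot, hidden under the flap at the start, about 120 g: panel 84 (its y) by 6 (x) by 45 mm high with a yellow disc, and on its top edge an orange grip tab 40 (y) by 10 (x) by 32 mm high. Origin: middle of the lower edge; z up along the plate. In the slot the tab's top is 147 mm above the bench.
- plate_grip (a point): Centre of the orange tab, 61 mm above the plate's lower edge; pinch it along the plate's x (10 mm thick). Axes as the plate's.
- tray: Grey vial tray, loose on the bench, about 0.2 kg plus four 30 g vials: pocketed body 90 (x) by 80 (y) by 28 mm high, and a flat strip 50 mm wide, 6 mm thick from its -x side out to x = -147 mm, carrying the handle fin. Origin: centre of the underside of the pocketed body; z up. Its +x end goes into the bay first.
- tray_handle (a point): Grip point on the tray's white upright handle fin: 120 mm to -x of the tray's origin and 44 mm above the bench. The fin is 12 mm thick (tray y), 40 mm long (tray x), its top 58 mm above the bench; pinch it along tray y. With the tray home the fin's centre is 70 mm outside the bay face.
- drip_dish: Shallow white square dish, fixed to the bench, 130 by 130 by 14 mm. Origin: centre of its underside.
- vial1: Capped sample vial standing loose in a pocket of the tray: blue cap 27 mm in diameter, glass 24 mm, 50 mm tall; its top is 54 mm above the bench. Origin: centre of its underside, z up.
- vial2: Capped sample vial standing loose in a pocket of the tray: blue cap 27 mm in diameter, glass 24 mm, 50 mm tall; its top is 54 mm above the bench. Origin: centre of its underside, z up.
- vial3: Capped sample vial standing loose in a pocket of the tray: blue cap 27 mm in diameter, glass 24 mm, 50 mm tall; its top is 54 mm above the bench. Origin: centre of its underside, z up.
- vial4: Capped sample vial standing loose in a pocket of the tray: blue cap 27 mm in diameter, glass 24 mm, 50 mm tall; its top is 54 mm above the bench. Origin: centre of its underside, z up.
- amber_bottle: Bystander, not part of the job, loose: amber bottle, 64 mm diameter, 140 mm tall. Origin: centre of its underside.
- beaker: Bystander, not part of the job, loose: glass beaker, 70 mm diameter, 85 mm tall. Origin: centre of its underside.
- spare_vial: Bystander, not part of the job, loose: single blue-capped vial on the bench, 27 mm diameter, 50 mm tall. Origin: centre of its underside.
- petri_dish: Bystander, not part of the job, loose: round glass dish, 84 mm diameter, 14 mm high. Origin: centre of its underside.
- jar: Bystander, not part of the job, loose: white jar with a steel cap, 60 mm diameter, 75 mm tall. Origin: centre of its underside.
- carton: Bystander, not part of the job, loose: small cardboard carton, 80 by 110 by 60 mm high. Origin: centre of its underside.
Mind the look-alikes: they are no part of the job. What is shaped like the tray but red or yellow is not meant.

How it is judged:
By the outcome, as a careful person would: the job done as asked, in the order asked, and still so for the second after the job is handed in, while the arm keeps its last pose, push and grip.
It also fails if it takes over 72 s, if anything falls off the work surface, if the arm or the gripper's body presses on something with over 40 N, if the wrist force passes 120 N, or if a joint passes its speed limit or range.

## Robot

A 6-joint arm with a two-finger parallel gripper is mounted at the origin on the work surface. World frame = base frame: x ahead of the robot, y to its left, z up, the work surface at z = 0. Lengths are in m, angles in rad, forces in N, time in s.
With the tool pointing down it reaches from about 0.325 to 0.775 m from the base axis. Payload 5.5 kg.
Tool frame: the origin (TCP) lies at the very end of the fingers, on their centre line; the grasp point (between the pads) lies 19 mm behind it; z points along the fingers, y is the direction in which the jaws open and shut (so a half turn about z gives the same grasp; the last joint's range is limited). The gripper opens to 85 mm and grips with 20 to 120 N. Pads are 22 mm wide; open, the fingers measure 114 mm over their backs; the gripper's body (76 mm by 85 mm) begins 54 mm behind the grasp point. The pads swing forward as they close: fully open they stand 13 mm farther back than shut.
Start: joints at [1.152, 0.091, 1.231, -0, 1.82, -0.057], TCP at [0.212, 0.561, 0.231] pointing down, gripper open.
Joint ranges: [-2.87, 2.87], [-0.86, 2.18], [0.17, 2.46], [-1.51, 4.65], [0.06, 2.69], [-2.65, 2.65]. Speed limits (rad/s): [2.57, 2.57, 3.01, 3.14, 3.14, 3.14].

## Interface

Orientations are given as a rotation vector (axis times angle).
In Python, from workcell import robot gives the robot as it stands.
- The arm moves only by the tool servo_tool, never from a script. Its argument "plan" is a list of rows, each a list of 3 entries, a list of its own where there are three numbers: the turn, a rotation vector about the world's x, y, z in rad, then the shift along the world's x, y, z in mm, then the finger opening in mm, from 0 to 85.4. A call has 1 to 20 rows; each row shifts and turns the pose as measured when the row begins; what a row does not reach is not made up. A row lasts 1/12 s, in which the tool goes at most 41.7 mm and 7.16 degrees, less where a joint would pass 70% of its speed; a pose out of reach is approached as far as the arm can. A call is refused whole if a number of a shift passes 41.7 or a number of a turn 0.125, either way. A call with a gripper value outside its range is refused whole. The fingers move at their own pace and stop on an object; "squeeze" is the grip in N (left out, the last holds). Time passes only in rows, so rows that do not move let the fingers close. It gives the time, the measured TCP pose, the force and the opening at its end, in the units of the state.
- robot.get_obs(): the state, without advancing time (a new reading comes with each control period).
- robot.snapshot(name): name is "side" or "top"; returns (picture, depth): 420x560x3 uint8, blue, green, red; 420x560 float32, m along the optical axis (not along the pixel's ray), 0 where there is no reading.
- robot.camera_info(name): a dict with "intrinsics" (3x3 intrinsics, pixels), "distortion" ([k1, k2, p1, p2, k3] as OpenCV has them; the pictures are not rectified), "pose" (4x4, takes a point from camera to world coordinates). Camera axes: x right, y down, z forward; pixel columns grow to the right and rows downward; lengths in m; the calibration is good to about 2 mm. A picture is of the moment at which its call begins. camera_info takes no time and is no camera call.
- robot.close_job(): hands the job in, once; it reports no verdict.
Trained networks look in the newest picture that a camera, given by its name, has taken for a name from the list of things; names that differ only in an ending like _2 or _b are one class to them, and where a whole thing is asked for, a point or a joint stands for the part that bears it (a point fixed in the world has none). Each returns a list of dicts, best first, with "confidence" (0 to 1); they miss things now and then, are a little off and sometimes report something else, mostly with a low value. They report only what shows in the picture. A call takes as long as a camera call. They do not tell look-alikes from the thing itself.
- robot.find_in(label, camera): "extent" ([centre column, centre row, width, height] in pixels, round what is visible of it).
- robot.masks_of(label, camera): "mask" (420x560 bool, what is visible of it) and "extent" ([centre column, centre row, width, height] in pixels, round what is visible of it).
- robot.tip_of(label, camera): "xy" ([column, row] in pixels: a listed point, or the origin of a listed thing).
The state is a dict: "time_s": time; "joints": joint angles; "qvel": joint speeds; "tau": joint torques, N m; "eef_pos": TCP position; "ee_rot": TCP orientation; "contact_force": force on the tool from outside, world axes, zero at the start; "wrist_torque": the same for the moment, N m; "grip_width": finger opening in m.
Only numpy, scipy, OpenCV 4.12 (cv2) and the standard library are available. Lean on these libraries where they do the work, as an engineer would, in place of code of your own. Each camera call takes 0.05 s, during which the arm holds its last target.

## Working session

There is one attempt and no reset: what is moved stays moved. The work goes in short steps, Python scripts to look and compute and a tool call to move; the robot and the scene stay as the last step left them, time stands still between calls to the robot, and variables do not carry over. Pictures are saved under pics/ and viewed, and the job is handed in when it is done.

Besides the shell and the picture viewer there is one more tool, called as a command line: name --argument value ..., lists and objects as JSON in quotes. servo_tool: Moves the arm, as the interface text tells. Its arguments: {"type":"object","properties":{"plan":{"type":"array"},"squeeze":{"type":"number"}},"required":["plan"]}

```bash
mkdir -p pics; ls; cat > h.py <<'E'
import numpy as np, cv2
from workcell import robot
def snap(cam,fn=None):
    p,d=robot.snapshot(cam)
    if fn: cv2.imwrite('pics/'+fn,p)
    return p,d
def ray(cam,uv):
    i=robot.camera_info(cam);K=np.array(i['intrinsics']);D=np.array(i['distortion']);T=np.array(i['pose'])
    n=cv2.undistortPoints(np.array(uv,float).reshape(-1,1,2),K,D).reshape(-1,2)
    r=np.c_[n,np.ones(len(n))]@T[:3,:3].T
    return T[:3,3],r
def at_z(cam,uv,z):
    o,r=ray(cam,uv); return o+r*((z-o[2])/r[:,2:3])
def at_d(cam,uv,d):
    o,r=ray(cam,uv); return o+r*np.array(d).reshape(-1,1)
def proj(cam,P):
    i=robot.camera_info(cam);K=np.array(i['intrinsics']);D=np.array(i['distortion']);T=np.linalg.inv(np.array(i['pose']))
    return cv2.projectPoints(np.array(P,float).reshape(-1,1,3),cv2.Rodrigues(T[:3,:3])[0],T[:3,3],K,D)[0].reshape(-1,2)
E
python3 - <<'E'
from h import *
for c in('top','side'):
    snap(c,c+'0.png'); i=robot.camera_info(c); print(np.round(i['pose'],3).tolist(),np.round(i['intrinsics'],1).tolist())
    for l in ('module','tray','tray_handle','bay_mouth','flap_handle','flap_hinge','drip_dish','tray_home'):
        f=robot.find_in(l,c) if l in('module','tray','drip_dish') else robot.tip_of(l,c)
        print(c,l,[(np.round(x.get('extent',x.get('xy')),0).tolist(),round(x['confidence'],2)) for x in f])
print(robot.get_obs())
E
```

```text
pics
[[-0.022, -0.983, 0.182, 0.266], [-0.999, 0.017, -0.029, 0.015], [0.025, -0.183, -0.983, 1.199], [0.0, 0.0, 0.0, 1.0]] [[399.1, 0.0, 275.5], [0.0, 399.1, 206.7], [0.0, 0.0, 1.0]]
top module [([322.0, 167.0, 73.0, 69.0], 0.61), ([324.0, 162.0, 62.0, 54.0], 0.44)]
top tray [([155.0, 305.0, 34.0, 75.0], 0.87), ([158.0, 135.0, 64.0, 29.0], 0.77), ([196.0, 182.0, 64.0, 40.0], 0.66)]
top tray_handle [([168.0, 191.0], 0.82), ([148.0, 280.0], 0.78), ([176.0, 136.0], 0.77)]
top bay_mouth [([290.0, 181.0], 0.72)]
top flap_handle [([304.0, 161.0], 0.94)]
top flap_hinge [([349.0, 158.0], 0.93)]
top drip_dish [([187.0, 235.0, 43.0, 43.0], 0.9)]
top tray_home [([224.0, 182.0], 0.42)]
[[0.872, -0.295, 0.39, 0.047], [-0.489, -0.495, 0.718, -0.748], [-0.019, -0.817, -0.576, 0.72], [0.0, 0.0, 0.0, 1.0]] [[423.4, 0.0, 278.1], [0.0, 423.4, 212.1], [0.0, 0.0, 1.0]]
side module [([277.0, 276.0, 13.0, 23.0], 0.67), ([357.0, 241.0, 99.0, 112.0], 0.62)]
side tray [([148.0, 211.0, 72.0, 44.0], 0.9), ([298.0, 168.0, 36.0, 40.0], 0.8), ([278.0, 196.0, 60.0, 43.0], 0.65)]
side tray_handle [([254.0, 181.0], 
[... 207 characters left out ...]
9.0, 53.0, 32.0], 0.62)]
side tray_home []
{'time_s': 0.9, 'joints': array([ 1.15230753e+00,  9.10856205e-02,  1.23068182e+00, -1.16846535e-05,
        1.81981008e+00, -5.66896803e-02]), 'qvel': array([-0.00122859, -0.00189946,  0.00028718, -0.00097961, -0.00123146,
       -0.00097035]), 'tau': array([ 6.85056766e-04, -4.58459830e+01, -4.18100810e+01,  6.46471267e-05,
        3.40745974e-04, -2.37254022e-05]), 'eef_pos': array([0.21237981, 0.56117028, 0.2312941 ]), 'ee_rot': array([5.65219975e-01, 3.09031378e+00, 1.89268606e-05]), 'contact_force': array([ 1.33157107, -1.05818491,  0.22350212]), 'wrist_torque': array([-0.01008931, -0.02786432, -0.02513372]), 'grip_width': 0.08531573371243555}
```

View pics/top0.png

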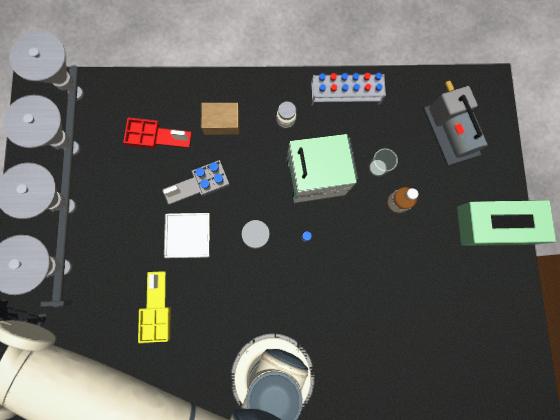

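View pics/side0.png

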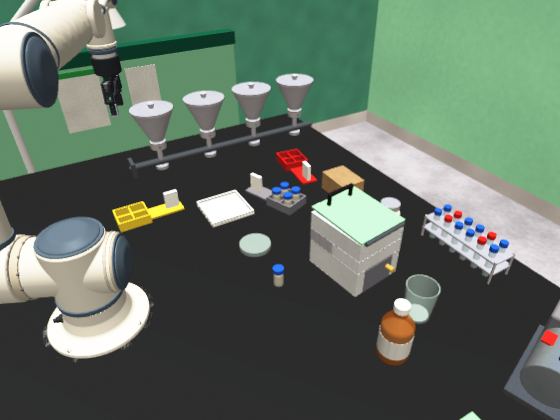

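Three tray-shaped things show in the top picture: red empty (158,135), yellow empty (155,305), and grey with four blue caps (196,182). The grey loaded one matches the description. The module, with its green flap, is at (322,167), and its handle is on the left at (304,161). I'll enlarge to confirm and get depth.

```bash
python3 - <<'E'
from h import *
p,d=snap('top')
c=cv2.resize(p[115:265,130:370],None,fx=3.3,fy=3.3,interpolation=cv2.INTER_CUBIC); cv2.imwrite('pics/crop1.png',c)
np.save('d0.npy',d);np.save('p0.npy',p)
# flap mask: mint
hsv=cv2.cvtColor(p,cv2.COLOR_BGR2HSV); m=((hsv[...,0]>50)&(hsv[...,0]<85)&(hsv[...,1]>40)&(hsv[...,2]>120)).astype(np.uint8); m[:, :270]=0;m[:,370:]=0;m[210:]=0;m[:100]=0
cn=max(cv2.findContours(m,0,2)[0],key=cv2.contourArea); r=cv2.minAreaRect(cn);b=cv2.boxPoints(r);print(r,b.tolist())
for z in(.155,.158):
  P=at_z('top',b,z);print(np.round(P,4).tolist(),[round(float(np.linalg.norm(P[i]-P[(i+1)%4])),4) for i in range(4)])
ys,xs=np.nonzero(cv2.erode(m,np.ones((5,5))));P=at_d('top',np.c_[xs,ys],d[ys,xs]);
P=P[(P[:,2]>.13)&(P[:,2]<.2)]
A=np.c_[P[:,:2],np.ones(len(P))];s=np.linalg.lstsq(A,P[:,2],rcond=None)[0];print('flap plane',s, P.mean(0))
# vial caps
m=((hsv[...,0]>100)&(hsv[...,0]<125)&(hsv[...,1]>140)&(hsv[...,2]>90)).astype(np.uint8);m[:155]=0;m[195:]=0;m[:,:185]=0;m[:,235:]=0
n,_,st,ce=cv2.connectedComponentsWithStats(m)
for k in range(1,n): print(st[k],np.round(at_z('top',ce[k:k+1],.054),4))
for l in ('tray_handle','flap_handle','flap_hinge','tray','drip_dish','plate_slot','bay_mouth'):
  f=robot.tip_of(l,'top')
  z={'tray_handle':.044,'flap_handle':.186,'flap_hinge':.152,'plate_slot':.07}.get(l,0)
  for x in f: print(l,np.round(x['xy'],1),round(x['confidence'],2),np.round(at_z('top',[x['xy']],z),4))
for l in('amber_bottle','beaker','spare_vial','petri_dish','jar','carton'):
  f=robot.tip_of(l,'top')[:2]
  for x in f: print(l,np.round(x['xy'],1),round(x['confidence'],2),np.round(at_z('top',[x['xy']],0),4))
E
```

```text
((322.94219970703125, 161.57606506347656), (50.84760665893555, 60.53071975708008), 82.23483276367188) [[289.519287109375, 140.47463989257812], [349.49493408203125, 132.296142578125], [356.3651123046875, 182.677490234375], [296.38946533203125, 190.85598754882812]]
[[0.6434, -0.058, 0.155], [0.6647, -0.2246, 0.155], [0.5214, -0.2353, 0.155], [0.5015, -0.0724, 0.155]] [0.1679, 0.1437, 0.1641, 0.1427]
[[0.6423, -0.0578, 0.158], [0.6635, -0.2239, 0.158], [0.5206, -0.2346, 0.158], [0.5008, -0.0722, 0.158]] [0.1674, 0.1433, 0.1636, 0.1422]
flap plane [-0.01017114  0.06433963  0.17862466] [ 0.5811463  -0.15401017  0.16280478]
[209 162   9  10  66] [[0.6021 0.1629 0.054 ]]
[196 167   9  10  67] [[0.587  0.2022 0.054 ]]
[214 174   9   9  63] [[0.5665 0.149  0.054 ]]
[200 180   9   9  62] [[0.5506 0.189  0.054 ]]
tray_handle [150.4 281.3] 0.64 [[0.2728 0.3379 0.044 ]]
tray_handle [178.  134.9] 0.57 [[0.7053 0.2706 0.044 ]]
tray_handle [168.1 189.4] 0.56 [[0.5371 0.296  0.044 ]]
flap_handle [304.8 160.8] 0.75 [[ 0.5754 -0.0947  0.186 ]]
flap_hinge [351.2 160.9] 0.67 [[ 0.5835 -0.2254  0.152 ]]
flap_hinge [169.9 192. ] 0.48 [[0.5046 0.2648 0.152 ]]
tray [155.6 324.5] 0.84 [[0.1514 0.3308 0.    ]]
tray [143.4 138.1] 0.68 [[0.7125 0.3867 0.    ]]
tray [211.5 178.1] 0.64 [[0.581  0.1753 0.    ]]
drip_dish [185.8 236.4] 0.59 [[0.4024 0.2505 0.    ]]
bay_mouth [290.1 180. ] 0.73 [[ 0.5712 -0.067   0.    ]]
bay_mouth [316.6 179.8] 0.64 [[ 0.5705 -0.1493  0.    ]]
amber_bottle [398.3 201.1] 0.78 [[ 0.4988 -0.3984  0.    ]]
beaker [378.7 168. ] 0.68 [[ 0.6052 -0.3452  0.    ]]
spare_vial [305.  236.3] 0.46 [[ 0.3955 -0.107   0.    ]]
spare_vial [208.1 186.9] 0.42 [[0.5534 0.1855 0.    ]]
petri_dish [255.7 234.8] 0.84 [[0.403  0.0416 0.    ]]
jar [287.2 122.6] 0.89 [[ 0.759  -0.0632  0.    ]]
carton [222.6 122.8] 0.77 [[0.7607 0.1413 0.    ]]
```

View pics/crop1.png

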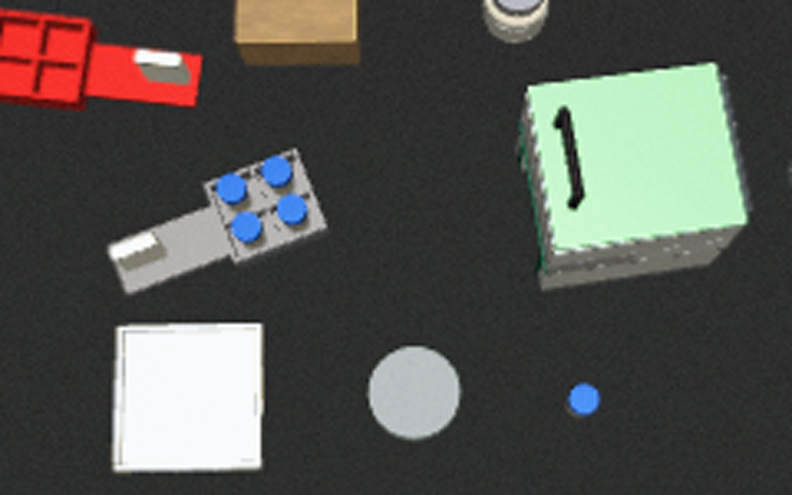

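```bash
cat > fit.py <<'E'
from h import *
from scipy.optimize import least_squares
def mintcontour(p,box):
    hsv=cv2.cvtColor(p,cv2.COLOR_BGR2HSV); m=((hsv[...,0]>50)&(hsv[...,0]<85)&(hsv[...,1]>40)&(hsv[...,2]>120)).astype(np.uint8)
    k=np.zeros_like(m);k[box[1]:box[3],box[0]:box[2]]=1;m*=k
    m=cv2.morphologyEx(m,cv2.MORPH_CLOSE,np.ones((3,3)))
    return max(cv2.findContours(m,0,1)[0],key=cv2.contourArea).reshape(-1,2).astype(float)
def flapmodel(v,N=25):
    x,y,a,t=v[:4]
    t01=np.linspace(0,1,N)
    c=np.array([[-.16,-.07],[0,-.07],[0,.07],[-.16,.07],[-.16,-.07]])
    L=np.concatenate([c[i]+(c[i+1]-c[i])*t01[:,None] for i in range(4)])
    P=np.c_[L,np.full(len(L),.006)]
    ct,st=np.cos(t),np.sin(t)
    Q=np.c_[.08+P[:,0]*ct+P[:,2]*st, P[:,1], .152-P[:,0]*st+P[:,2]*ct]
    return np.c_[x+Q[:,0]*np.cos(a)-Q[:,1]*np.sin(a), y+Q[:,0]*np.sin(a)+Q[:,1]*np.cos(a),Q[:,2]]
E
python3 - <<'E'
from fit import *
from scipy.spatial import cKDTree
pt=np.load('p0.npy');ps=cv2.imread('pics/side0.png')
C={'top':mintcontour(pt,(270,100,370,210)),'side':mintcontour(ps,(300,180,420,255))}
for use in(('top',),('side',),('top','side')):
  def f(v):
    M=flapmodel(v);o=[]
    for c in use: o.append(cKDTree(C[c]).query(proj(c,M))[0])
    return np.concatenate(o+[[ (v[3]-.065)*20]])
  s=least_squares(f,[.58,-.147,-1.46,.065],loss='soft_l1',x_scale=[.01,.01,.02,.02]);print(use,np.round(s.x,4),s.cost/len(s.fun))
  v=s.x
for c,p in(('top',pt),('side',ps)):
  q=p.copy()
  for u in proj(c,flapmodel(v)): cv2.circle(q,tuple(int(round(w)) for w in u),0,(0,0,255),-1)
  cv2.imwrite(f'pics/fit_{c}.png',cv2.resize(q[100:300,250:430],None,fx=3,fy=3))
# tray fin
d=np.load('d0.npy')
hsv=cv2.cvtColor(pt,cv2.COLOR_BGR2HSV);m=(hsv[...,2]>150)&(hsv[...,1]<50);m[:175]=0;m[205:]=0;m[:,:155]=0;m[:,185:]=0
ys,xs=np.nonzero(m);P=at_d('top',np.c_[xs,ys],d[ys,xs]);k=P[:,2]>.045;print('fin',len(P),k.sum(),P[k].mean(0),P[k].min(0),P[k].max(0)); r=cv2.minAreaRect(np.c_[xs,ys][k].astype(np.float32));print(r,at_z('top',[r[0]],.058),np.ptp(at_z('top',cv2.boxPoints(r),.058),axis=0))
# side camera: vials
for l in('tray','tray_handle'):
  snap('side')
  for x in robot.tip_of(l,'side'): print(l,np.round(x['xy'],1),round(x['confidence'],2),np.round(at_z('side',[x['xy']],.044 if l!='tray' else 0),4))
hsv=cv2.cvtColor(ps,cv2.COLOR_BGR2HSV)
m=((hsv[...,0]>100)&(hsv[...,0]<125)&(hsv[...,1]>140)&(hsv[...,2]>90)).astype(np.uint8);m[:175]=0;m[215:]=0;m[:,:260]=0;m[:,310:]=0
n,_,st,ce=cv2.connectedComponentsWithStats(m)
for k in range(1,n): print(st[k],np.round(at_z('side',ce[k:k+1],.05),4))
# dish
m=(pt.min(2)>200).astype(np.uint8);m[:205]=0;m[265:]=0;m[:,:155]=0;m[:,220:]=0
c=max(cv2.findContours(m,0,1)[0],key=cv2.contourArea);r=cv2.minAreaRect(c);print(r,at_z('top',cv2.boxPoints(r),.014),at_z('top',[r[0]],.014))
E
```

```text
('top',) [ 0.5796 -0.1452 -1.4374  0.0674] 0.14638209310209907
('side',) [ 0.578  -0.147  -1.4269  0.0626] 2.3779461526815227
('top', 'side') [ 0.5797 -0.1454 -1.4402  0.0627] 1.2849767476232756
fin 253 62 [0.52947005 0.28360563 0.07599296] [0.2661161  0.01512461 0.04830156] [0.54402399 0.30744842 1.19865948]
((171.6958770751953, 193.1907196044922), (13.097966194152832, 13.910242080688477), 66.03751373291016) [[0.52239725 0.2819797  0.058     ]] [0.05197745 0.05218673 0.        ]
tray [288.1 205.3] 0.84 [[0.5781 0.1655 0.    ]]
tray [131.9 220.7] 0.8 [[0.1482 0.3295 0.    ]]
tray [293.5 164.7] 0.66 [[0.7221 0.3739 0.    ]]
tray_handle [306.6 166.7] 0.84 [[0.7105 0.2717 0.044 ]]
tray_handle [256.6 176.8] 0.81 [[0.541  0.2981 0.044 ]]
tray_handle [167.6 197.4] 0.55 [[0.2618 0.3271 0.044 ]]
tray_handle [391.8 351.4] 0.33 [[ 0.4665 -0.4117  0.044 ]]
[272 181  17  13 119] [[0.569  0.1974 0.05  ]]
[283 186  18  13 121] [[0.5853 0.1568 0.05  ]]
((186.49998474121094, 234.5), (42.99999237060547, 42.99999237060547), -0.0) [[0.34453762 0.30686457 0.014     ]
 [0.47210053 0.3105447  0.014     ]
 [0.46975732 0.18312519 0.014     ]
 [0.3417114  0.18196621 0.014     ]] [[0.40637411 0.24579223 0.014     ]]
```

```bash
python3 - <<'E'
from fit import *
pt=np.load('p0.npy');ps=cv2.imread('pics/side0.png')
def box(o,a,lo,hi):
    P=np.array([[x,y,z] for x in(lo[0],hi[0]) for y in(lo[1],hi[1]) for z in(lo[2],hi[2])])
    return np.c_[o[0]+P[:,0]*np.cos(a)-P[:,1]*np.sin(a),o[1]+P[:,0]*np.sin(a)+P[:,1]*np.cos(a),P[:,2]]
E=[(0,1),(2,3),(4,5),(6,7),(0,2),(1,3),(4,6),(5,7),(0,4),(1,5),(2,6),(3,7)]
ms=((.5795,-.1455),-1.44);tr=((.5766,.1758),-1.198)
for c,p,(x0,y0,x1,y1) in(('top',pt,(150,120,370,220)),('side',ps,(230,150,430,300))):
  f=3.6; q=cv2.resize(p,None,fx=f,fy=f,interpolation=cv2.INTER_CUBIC)
  for B,col in((box(*ms,(-.08,-.07,0),(.08,.07,.152)),(0,0,255)),(box(*tr,(-.045,-.04,0),(.045,.04,.028)),(0,255,255)),(box(*tr,(-.14,-.006,.006),(-.1,.006,.058)),(0,255,0))):
    u=proj(c,B)*f+f/2
    for i,j in E: cv2.line(q,tuple(u[i].astype(int).tolist()),tuple(u[j].astype(int).tolist()),col,1)
  q=q[int(y0*f):int(y1*f),int(x0*f):int(x1*f)];cv2.imwrite(f'pics/ov_{c}.png',q);print(q.shape)
E
```

```text
(360, 792, 3)
(540, 720, 3)
```

View pics/ov_top.png

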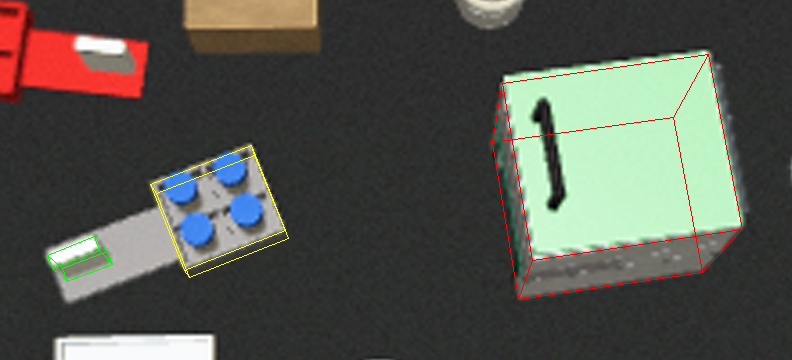

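View pics/ov_side.png

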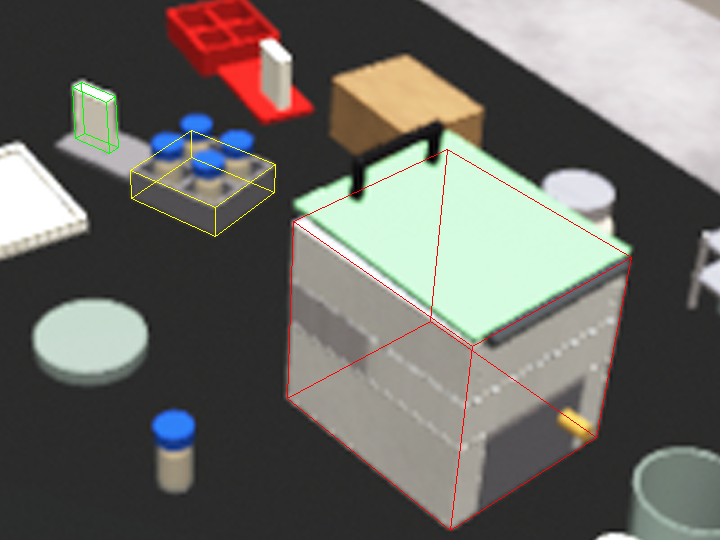

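The red box lies on the module in both views, so its pose is about (0.5795, -0.1455) with yaw -1.44. The tray is at (0.577, 0.176) with yaw -1.20; its outline and fin agree to about 2 mm, and the crop confirms it's grey with four blue caps. Moving to above the fin.

servo_tool --plan '[[[0,0,-0.06],[23,-19,-5],85],[[0,0,-0.06],[23,-19,-5],85],[[0,0,-0.06],[23,-19,-5],85],[[0,0,-0.06],[23,-19,-5],85],[[0,0,-0.06],[23,-19,-5],60],[[0,0,-0.06],[23,-19,-5],50],[[0,0,-0.06],[23,-19,-5],50],[[0,0,-0.06],[23,-19,-5],50],[[0,0,-0.06],[23,-19,-5],50],[[0,0,-0.06],[23,-19,-5],50],[[0,0,-0.06],[23,-19,-5],50],[[0,0,-0.06],[23,-19,-5],50],[[0,0,-0.06],[23,-19,-5],50],[[0,0,-0.06],[20,-19,-5],50],[[0,0,0],[0,0,0],50]]' --squeeze 30

```text
time_s: 3.05
eef_pos: [0.5417, 0.2815, 0.1586]
ee_rot: [1.821, 2.557, 0.007]
contact_force: [0.4, -1.0, -0.5]
grip_width: 0.0497
```

servo_tool --plan '[[[0,0,0.02],[-5,5,-20],50],[[0,0,0.02],[-5,5,-20],50],[[0,0,0],[0,0,-20],50],[[0,0,0],[0,0,-15],50],[[0,0,0],[0,0,0],50]]'

```text
time_s: 3.47
eef_pos: [0.5329, 0.2903, 0.0824]
ee_rot: [1.77, 2.591, 0.012]
contact_force: [-0.4, -0.8, 0.3]
grip_width: 0.05
```

```bash
python3 - <<'E'
from h import *
for c,b in(('top',(130,110,260,210)),('side',(210,110,330,230))):
  p,d=snap(c);cv2.imwrite(f'pics/a_{c}.png',cv2.resize(p[b[1]:b[3],b[0]:b[2]],None,fx=4,fy=4,interpolation=2))
o=robot.get_obs();print(o['eef_pos'],o['ee_rot'],o['time_s'])
E
```

```text
[0.53420814 0.29085624 0.08576408] [1.76933304 2.58904035 0.01713352] 3.5667
```

View pics/a_top.png

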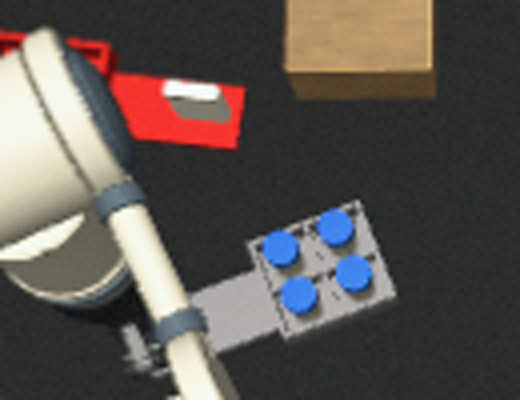

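View pics/a_side.png

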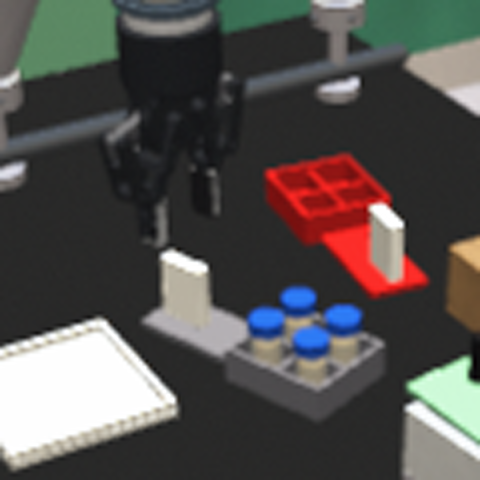

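Side crop: the open fingers are above the grey tray's white fin (185,285), one on each side of it. Top crop: the four caps are standing. Descending and gripping.

servo_tool --plan '[[[0,0,0],[-3,1,-20],50],[[0,0,0],[0,0,-20],50],[[0,0,0],[0,0,-18],50],[[0,0,0],[0,0,0],50],[[0,0,0],[0,0,0],50]]'

```text
time_s: 3.98
eef_pos: [0.5355, 0.2952, 0.0377]
ee_rot: [1.762, 2.584, 0.039]
contact_force: [-0.3, 0.0, -0.2]
grip_width: 0.0501
```

```bash
cat >> h.py <<'E'
from scipy.spatial.transform import Rotation as Ro
def downR(jaw,tilt=0,axis=(.9915,.1304,0)):
    # tool z down, tool y at yaw jaw, then tilted about axis
    phi=(jaw+np.pi/2)/2
    return Ro.from_rotvec(np.array(axis)*tilt)*Ro.from_rotvec(np.pi*np.array([np.cos(phi),np.sin(phi),0]))
def need(pos,R):
    o=robot.get_obs();A=Ro.from_rotvec(o['ee_rot'])
    alt=R*Ro.from_euler('z',np.pi)
    t=min([(X*A.inv()).as_rotvec() for X in(R,alt)],key=np.linalg.norm)
    print('t',round(o['time_s'],2),'pos',np.round(o['eef_pos'],4),'turn',np.round(t,3),'shift mm',np.round((np.array(pos)-o['eef_pos'])*1e3,1),'F',np.round(o['contact_force'],1),'q',np.round(o['joints'],2),'w',round(o['grip_width'],4))
E
python3 -c "
from h import *
need((.531,.292,.025),downR(.373))"
```

```text
t 3.98 pos [0.5355 0.2952 0.0377] turn [-0.013  0.026 -0.001] shift mm [ -4.5  -3.2 -12.7] F [-0.3  0.  -0.2] q [0.45 0.14 1.52 0.   1.45 0.07] w 0.0501
```

servo_tool --plan '[[[-0.013,0.026,0],[-4,-3,-10],50],[[0,0,0],[0,0,-3],50],[[0,0,0],[0,0,0],50]]'

```text
time_s: 4.23
eef_pos: [0.5334, 0.2932, 0.0293]
ee_rot: [1.769, 2.594, 0.005]
contact_force: [-0.6, -0.2, 1.0]
grip_width: 0.05
```

```bash
python3 -c "
from h import *
need((.531,.292,.025),downR(.373))"
```

```text
t 4.23 pos [0.5334 0.2932 0.0293] turn [-0.002  0.003 -0.001] shift mm [-2.4 -1.2 -4.3] F [-0.6 -0.2  1. ] q [0.45 0.16 1.51 0.   1.46 0.07] w 0.05
```

servo_tool --plan '[[[0,0,0],[-2,-1,-4],50],[[0,0,0],[0,0,0],30],[[0,0,0],[0,0,0],20],[[0,0,0],[0,0,0],10],[[0,0,0],[0,0,0],5],[[0,0,0],[0,0,0],5],[[0,0,0],[0,0,0],5],[[0,0,0],[0,0,0],5]]' --squeeze 30

```text
time_s: 4.9
eef_pos: [0.532, 0.2925, 0.0273]
ee_rot: [1.769, 2.593, 0.009]
contact_force: [0.5, 0.2, 0.7]
grip_width: 0.0114
```

```bash
python3 -c "
from h import *
need((.5436,.1271,.027),downR(.131))"
```

```text
t 4.9 pos [0.532  0.2925 0.0273] turn [-0.003  0.006 -0.243] shift mm [  11.6 -165.4   -0.3] F [0.5 0.2 0.7] q [0.45 0.16 1.52 0.   1.46 0.07] w 0.0114
```

Gripping the fin, width 11.4 mm. Sliding gently with a ramp.

servo_tool --plan '[[[0,0,0],[0,-2,0],5],[[0,0,-0.008],[0.5,-4,0],5],[[0,0,-0.012],[0.5,-6,0],5],[[0,0,-0.012],[0.5,-8,0],5],[[0,0,-0.012],[0.5,-9,0],5],[[0,0,-0.012],[0.5,-9,0],5],[[0,0,-0.012],[0.5,-9,0],5],[[0,0,-0.012],[0.5,-9,0],5],[[0,0,-0.012],[0.5,-9,0],5],[[0,0,-0.012],[0.5,-8,0],5],[[0,0,-0.012],[0.5,-6,0],5],[[0,0,-0.008],[0.5,-4,0],5],[[0,0,0],[0,-2,0],5],[[0,0,0],[0,0,0],5]]'

```text
time_s: 6.07
eef_pos: [0.5381, 0.1979, 0.0276]
ee_rot: [1.944, 2.464, 0.013]
contact_force: [1.3, 1.7, -0.1]
grip_width: 0.0116
```

```bash
python3 -c "
from h import *
need((.5436,.1271,.027),downR(.131))"
```

```text
t 6.07 pos [0.5381 0.1979 0.0276] turn [-0.004  0.008 -0.104] shift mm [  5.5 -70.8  -0.6] F [ 1.3  1.7 -0.1] q [0.29 0.07 1.62 0.   1.45 0.06] w 0.0116
```

servo_tool --plan '[[[0,0,0],[0,-2,0],5],[[0,0,-0.006],[0.5,-4,0],5],[[-0.002,0.004,-0.01],[0.5,-6,0],5],[[-0.002,0.004,-0.011],[0.5,-8,0],5],[[0,0,-0.011],[0.5,-8,0],5],[[0,0,-0.011],[0.5,-8,0],5],[[0,0,-0.011],[0.5,-8,0],5],[[0,0,-0.011],[0.5,-8,0],5],[[0,0,-0.011],[0.5,-6,0],5],[[0,0,-0.01],[0.5,-4,0],5],[[0,0,-0.006],[0,-3,0],5],[[0,0,0],[0,-2,0],5],[[0,0,0],[0,0,0],5]]'

```text
time_s: 7.15
eef_pos: [0.5428, 0.1239, 0.0273]
ee_rot: [-2.076, -2.356, 0.001]
contact_force: [1.0, 2.7, -1.8]
grip_width: 0.0114
```

```bash
python3 - <<'E'
from h import *
need((.5436,.1271,.027),downR(.131))
p,d=snap('top');cv2.imwrite('pics/b_top.png',cv2.resize(p[110:230,180:370],None,fx=4,fy=4,interpolation=2))
hsv=cv2.cvtColor(p,cv2.COLOR_BGR2HSV)
m=((hsv[...,0]>100)&(hsv[...,0]<125)&(hsv[...,1]>140)&(hsv[...,2]>90)).astype(np.uint8);m[:140]=0;m[205:]=0;m[:,:200]=0;m[:,300:]=0
n,_,st,ce=cv2.connectedComponentsWithStats(m)
for k in range(1,n): print(st[k],np.round(at_z('top',ce[k:k+1],.054),4))
E
```

```text
t 7.15 pos [0.5428 0.1239 0.0273] turn [-0.    -0.002  0.005] shift mm [ 0.8  3.2 -0.3] F [ 1.   2.7 -1.8] q [0.16 0.03 1.65 0.   1.46 0.04] w 0.0114
[271 169   9   9  64] [[ 0.5796 -0.0184  0.054 ]]
[257 171   8   9  61] [[0.5742 0.0237 0.054 ]]
[273 181   9   9  62] [[ 0.542  -0.0231  0.054 ]]
[258 183   9   9  59] [[0.5366 0.0193 0.054 ]]
```

View pics/b_top.png

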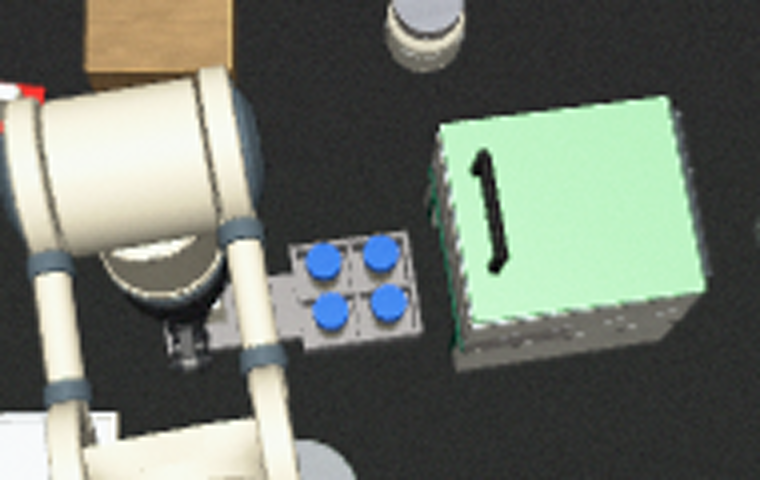

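Tray x-axis yaw is -1.443, against -1.44 for the module. It sits about 2 mm low in world x, so I'll correct that while approaching the mouth.

servo_tool --plan '[[[0,0,0],[1,-2,0],5],[[0,0,0],[1.5,-4,0],5],[[0,0,0],[0.8,-6,0],5],[[0,0,0],[0.8,-6,0],5],[[0,0,0],[0.8,-6,0],5],[[0,0,0],[0.8,-6,0],5],[[0,0,0],[0.8,-6,0],5],[[0,0,0],[0.6,-4,0],5],[[0,0,0],[0.3,-2,0],5],[[0,0,0],[0,0,0],5]]'

```text
time_s: 8.03
eef_pos: [0.5505, 0.0782, 0.0273]
ee_rot: [-2.074, -2.357, 0.002]
contact_force: [-0.6, 1.8, 0.2]
grip_width: 0.0118
```

```bash
python3 - <<'E'
from h import *
need((.5613,.0075,.027),downR(.131))
p,d=snap('top');cv2.imwrite('pics/c_top.png',cv2.resize(p[110:230,180:370],None,fx=4,fy=4,interpolation=2))
E
```

```text
t 8.03 pos [0.5505 0.0782 0.0273] turn [-0.001 -0.002  0.003] shift mm [ 10.8 -70.7  -0.3] F [-0.6  1.8  0.2] q [ 0.08  0.03  1.65  0.    1.46 -0.05] w 0.0118
```

View pics/c_top.png

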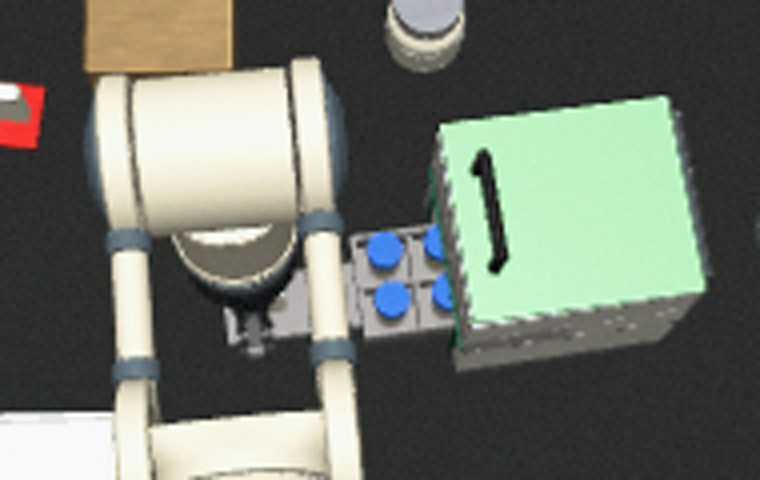

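```bash
python3 - <<'E'
from h import *
p,d=snap('side');cv2.imwrite('pics/c_side.png',p[0:300,130:430].repeat(2,0).repeat(2,1))
E
```

```text
(no output)
```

View pics/c_side.png

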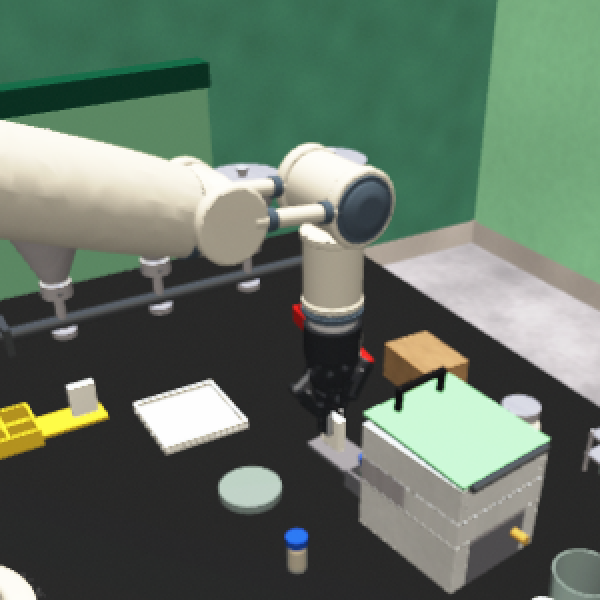

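Side view: the tray enters the bay straight, and the wrist housing is well above the flap. Continuing inward.

servo_tool --plan '[[[0,0,0],[0.3,-2,0],5],[[0,0,0],[0.6,-4,0],5],[[0,0,0],[0.8,-6,0],5],[[0,0,0],[0.8,-6,0],5],[[0,0,0],[0.8,-6,0],5],[[0,0,0],[0.8,-6,0],5],[[0,0,0],[0.8,-6,0],5],[[0,0,0],[0.8,-6,0],5],[[0,0,0],[0.8,-6,0],5],[[0,0,0],[0.6,-4,0],5],[[0,0,0],[0.3,-2,0],5],[[0,0,0],[0,0,0],5]]'

```text
time_s: 9.13
eef_pos: [0.5583, 0.019, 0.0273]
ee_rot: [-2.072, -2.357, 0.002]
contact_force: [0.1, 1.9, -0.5]
grip_width: 0.0115
```

```bash
python3 - <<'E'
from h import *
need((.5613,.0075,.027),downR(.131))
E
```

```text
t 9.13 pos [0.5583 0.019  0.0273] turn [-0.001 -0.003  0.002] shift mm [  3.  -11.5  -0.3] F [ 0.1  1.9 -0.5] q [-0.03  0.04  1.65  0.    1.46 -0.16] w 0.0115
```

Slow approach to the stop.

servo_tool --plan '[[[0,0,0],[0.3,-2,0],5],[[0,0,0],[0.3,-2,0],5],[[0,0,0],[0.3,-2,0],5],[[0,0,0],[0.3,-2,0],5],[[0,0,0],[0.2,-1.5,0],5]]'

```text
time_s: 9.55
eef_pos: [0.5597, 0.0095, 0.0273]
ee_rot: [-2.071, -2.358, 0.002]
contact_force: [-0.1, 1.5, -0.5]
grip_width: 0.0117
```

servo_tool --plan '[[[0,0,0],[0.2,-1.5,0],5],[[0,0,0],[0.2,-1.5,0],5],[[0,0,0],[0.2,-1.5,0],5]]'

```text
time_s: 9.8
eef_pos: [0.5596, 0.0085, 0.0276]
ee_rot: [-2.064, -2.356, -0.005]
contact_force: [-3.6, 8.7, 1.9]
grip_width: 0.0116
```

servo_tool --plan '[[[0,0,0],[0.3,-2,0],5],[[0,0,0],[0.3,-2,0],5]]'

```text
time_s: 9.97
eef_pos: [0.5592, 0.0084, 0.0281]
ee_rot: [-2.057, -2.353, -0.01]
contact_force: [-1.8, 9.1, 1.7]
grip_width: 0.0117
```

```bash
python3 - <<'E'
from h import *
need((.5613,.0075,.027),downR(.131))
for c,b in(('top',(180,110,370,230)),('side',(250,150,400,290))):
  p,d=snap(c);cv2.imwrite(f'pics/d_{c}.png',cv2.resize(p[b[1]:b[3],b[0]:b[2]],None,fx=4,fy=4,interpolation=2))
E
```

```text
t 9.97 pos [0.5592 0.0084 0.0281] turn [-0.015 -0.007 -0.003] shift mm [ 2.1 -0.9 -1.1] F [-1.8  9.1  1.7] q [-0.05  0.05  1.64  0.01  1.46 -0.19] w 0.0117
```

View pics/d_side.png

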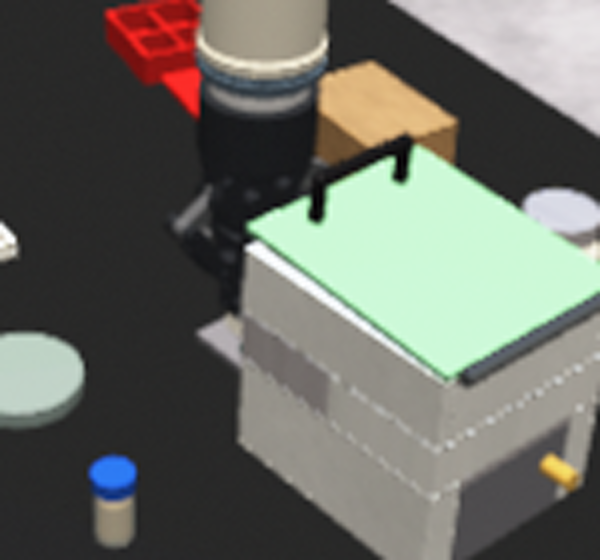

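servo_tool --plan '[[[0,0,0],[0,0,0],20],[[0,0,0],[0,0,0],40],[[0,0,0],[0,0,0],50],[[0,0,0],[0,0,0],50],[[0,0,0],[0,0,6],50],[[0,0,0],[0,0,15],50],[[0,0,0],[0,0,25],50],[[0,0,0],[0,0,30],50],[[0,0,0],[0,5,35],50],[[0,0,0],[0,10,40],50],[[0,0,0],[0,20,40],50],[[0,0,0],[0,20,40],50],[[0,0,0],[0,30,20],50],[[0,0,0],[0,30,0],50],[[0,0,0],[0,0,0],50]]'

```text
time_s: 11.32
eef_pos: [0.5535, 0.1179, 0.2872]
ee_rot: [-2.071, -2.343, -0.006]
contact_force: [0.5, 0.5, -0.4]
grip_width: 0.0499
```

```bash
python3 - <<'E'
from h import *
need((.5698,-.0847,.25),downR(-1.44))
for c,b in(('top',(180,110,370,230)),('side',(230,130,400,290))):
  p,d=snap(c);cv2.imwrite(f'pics/e_{c}.png',cv2.resize(p[b[1]:b[3],b[0]:b[2]],None,fx=4,fy=4,interpolation=2)[:600])
E
```

```text
t 11.32 pos [0.5535 0.1179 0.2872] turn [-0.016  0.003 -1.563] shift mm [  16.3 -202.6  -37.2] F [ 0.5  0.5 -0.4] q [0.14 0.02 1.2  0.01 1.92 0.02] w 0.0499
```

View pics/e_side.png

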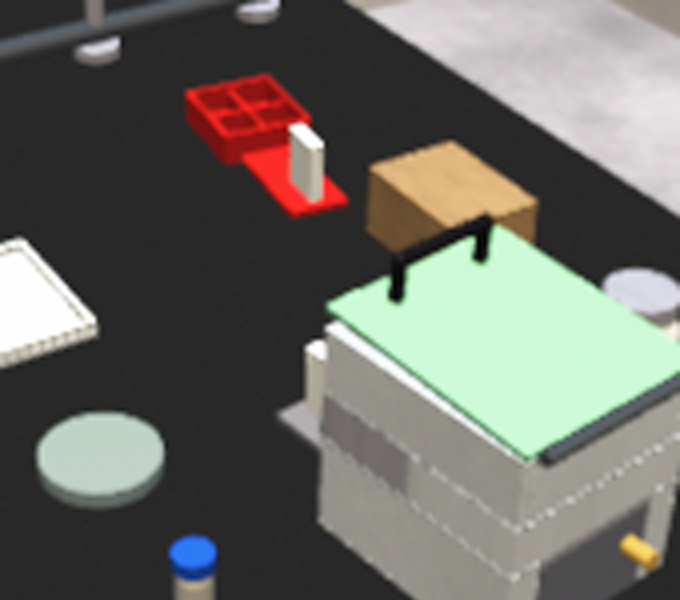

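View pics/e_top.png

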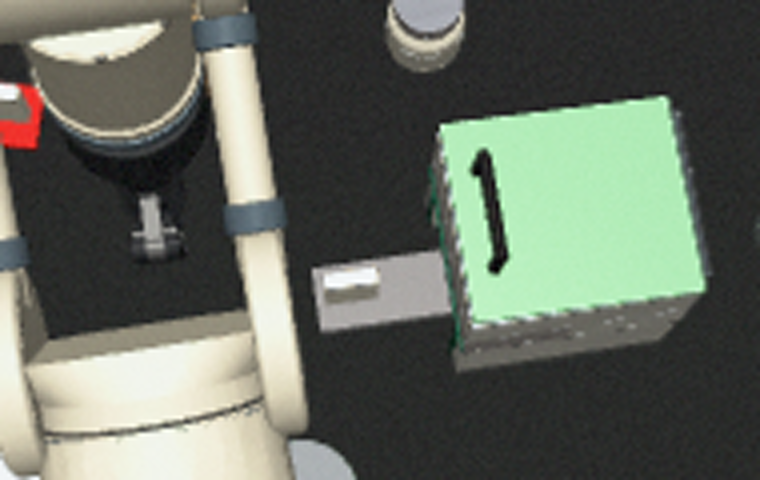

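```bash
python3 - <<'E'
from h import *
a=-1.44;d=np.array([np.cos(a),np.sin(a)]);n=np.array([-d[1],d[0]]);c=np.array([.5795,-.1455])
def mod(P): q=P[:,:2]-c; return np.round(np.c_[q@d,q@n]*1e3,1)
f=lambda L:np.array(L)/4+[180,110]-.375
print('strip end',mod(at_z('top',f([[313,269],[320,331]]),.006)))
print('fin top',mod(at_z('top',f([[325,273],[377,266],[326,283],[378,277]]),.058)))
print('bar',mod(at_z('top',f([[483,160],[497,265]]),.199)),at_z('top',f([[490,212]]),.199))
p,dd=robot.snapshot('side')
print('exp bar side',proj('side',[[.572,-.0884,.1947]])); 
for x in robot.tip_of('flap_handle','side'): print(x)
E
```

```text
strip end [[-176.2   24.9]
 [-178.   -24.3]]
fin top [[-168.9    6.9]
 [-130.3    6.5]
 [-169.3   -0.8]
 [-130.8   -1.8]]
bar [[-59.3  30.5]
 [-61.9 -40.8]] [[ 0.56662172 -0.08608889  0.199     ]]
exp bar side [[340.75208315 189.62137045]]
{'xy': [340.9, 192.5], 'confidence': 0.75}
```

The tray's strip end measures at module x = -177 mm, which is exactly home, and it has been released. The handle is at about module x -58, z 0.195, and the side view agrees. Going above it, with the jaw along module x.

servo_tool --plan '[[[0,0,-0.12],[1.4,-15,-2],50],[[0,0,-0.12],[1.4,-15,-2],50],[[0,0,-0.12],[1.4,-15,-2],50],[[0,0,-0.12],[1.4,-15,-2],50],[[0,0,-0.12],[1.4,-15,-2],50],[[0,0,-0.12],[1.4,-15,-2],50],[[0,0,-0.12],[1.4,-15,-2],50],[[0,0,-0.12],[1.4,-15,-2],50],[[0,0,-0.12],[1.4,-15,-2],50],[[0,0,-0.12],[1.4,-15,-2],50],[[0,0,-0.12],[1.4,-15,-2],50],[[0,0,-0.12],[1.4,-15,-2],50],[[0,0,-0.12],[1.4,-15,-2],50],[[0,0,0],[0,0,0],50]]'

```text
time_s: 12.68
eef_pos: [0.5631, -0.1102, 0.2369]
ee_rot: [-3.111, -0.09, 0.025]
contact_force: [-0.2, 0.9, -0.9]
grip_width: 0.05
```

```bash
python3 - <<'E'
from h import *
need((.571,-.0875,.179),downR(-1.44))
E
```

```text
t 12.68 pos [ 0.5631 -0.1102  0.2369] turn [-0.028 -0.018  0.073] shift mm [  7.9  22.7 -57.9] F [-0.2  0.9 -0.9] q [-0.27  0.04  1.27  0.02  1.85  1.25] w 0.05
```

servo_tool --plan '[[[-0.014,-0.009,0.036],[4,11,0],50],[[-0.014,-0.009,0.036],[4,11,0],50],[[0,0,0],[0,0,0],50]]'

```text
time_s: 12.93
eef_pos: [0.5698, -0.0897, 0.2338]
ee_rot: [3.134, 0.213, -0.006]
contact_force: [-1.2, -0.2, 0.1]
grip_width: 0.0503
```

```bash
python3 - <<'E'
from h import *
need((.571,-.0875,.179),downR(-1.44))
for c,b in(('side',(270,110,420,260)),):
  p,d=snap(c);cv2.imwrite(f'pics/g_{c}.png',cv2.resize(p[b[1]:b[3],b[0]:b[2]],None,fx=4,fy=4,interpolation=2))
E
```

```text
t 12.93 pos [ 0.5698 -0.0897  0.2338] turn [ 0.001 -0.004 -0.005] shift mm [  1.2   2.2 -54.8] F [-1.2 -0.2  0.1] q [-0.21  0.03  1.29 -0.    1.83  1.22] w 0.0503
```

View pics/g_side.png

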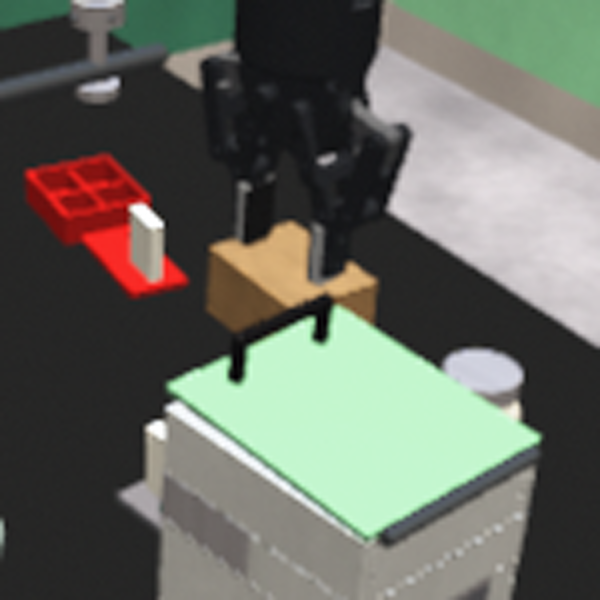

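Side crop: the fingers straddle the bar (280,320), one on each side along module x, and sit above it. Descending and closing.

servo_tool --plan '[[[0,0,0],[1,2,-18],50],[[0,0,0],[0,0,-18],50],[[0,0,0],[0,0,-14],50],[[0,0,0],[0,0,-2],50],[[0,0,0],[0,0,0],50]]'

```text
time_s: 13.4
eef_pos: [0.5711, -0.0832, 0.1826]
ee_rot: [3.13, 0.231, -0.001]
contact_force: [0.4, -0.4, 1.0]
grip_width: 0.0503
```

```bash
python3 - <<'E'
from h import *
need((.571,-.0875,.179),downR(-1.44))
E
```

```text
t 13.4 pos [ 0.5711 -0.0832  0.1826] turn [ 0.003 -0.    -0.017] shift mm [-0.1 -4.3 -3.6] F [ 0.4 -0.4  1. ] q [-0.2   0.02  1.39 -0.    1.73  1.22] w 0.0503
```

servo_tool --plan '[[[0,0,-0.016],[0,-4,-3],50],[[0,0,0],[0,0,0],30],[[0,0,0],[0,0,0],15],[[0,0,0],[0,0,0],5],[[0,0,0],[0,0,0],5],[[0,0,0],[0,0,0],5],[[0,0,0],[0,0,0],5]]' --squeeze 30

```text
time_s: 13.98
eef_pos: [0.5721, -0.0877, 0.1831]
ee_rot: [3.13, 0.206, 0.005]
contact_force: [0.9, -0.9, -2.4]
grip_width: 0.0085
```

```bash
python3 - <<'E'
from h import *
need((.571,-.0875,.179),downR(-1.44))
# planned waypoints: bar grasp offset g behind TCP, tilt = k*theta
c=np.array([.5795,-.1455]);a=-1.44;d=np.array([np.cos(a),np.sin(a)])
g=.0155
for th in np.arange(.063,1.8,.15):
    x=.08-.14*np.cos(th)+.034*np.sin(th);z=.152+.14*np.sin(th)+.034*np.cos(th)
    t=.45*th if th>.063 else 0
    # tool approach dir in module xz: (-sin t,-cos t)
    X=x-g*np.sin(t);Z=z-g*np.cos(t)
    print(round(th,3),round(t,3),np.round([*(c+X*d),Z],4))
E
```

```text
t 13.98 pos [ 0.5721 -0.0877  0.1831] turn [ 0.005  0.004 -0.001] shift mm [-1.1  0.2 -4.1] F [ 0.9 -0.9 -2.4] q [-0.21  0.03  1.38 -0.    1.73  1.23] w 0.0085
0.063 0 [ 0.572  -0.0884  0.1792]
0.213 0.096 [ 0.5728 -0.0948  0.1994]
0.363 0.163 [ 0.5741 -0.1045  0.2182]
0.513 0.231 [ 0.5757 -0.1169  0.2352]
0.663 0.298 [ 0.5777 -0.1316  0.2501]
0.813 0.366 [ 0.5799 -0.1484  0.2626]
0.963 0.433 [ 0.5823 -0.1668  0.2723]
1.113 0.501 [ 0.5849 -0.1863  0.279 ]
1.263 0.568 [ 0.5875 -0.2066  0.2827]
1.413 0.636 [ 0.5902 -0.2272  0.2831]
1.563 0.703 [ 0.5929 -0.2475  0.2804]
1.713 0.771 [ 0.5955 -0.2672  0.2746]
```

servo_tool --plan '[[[0,0,0],[0.2,-1,5],5],[[0.03,0.004,0],[0.3,-2,7],5],[[0.03,0.004,0],[0.3,-3,7],5],[[0.03,0.004,0],[0.3,-3,6],5],[[0.02,0.003,0],[0.4,-3,6],5],[[0.02,0.003,0],[0.4,-3.5,6],5],[[0,0,0],[0,0,0],5]]'

```text
time_s: 14.57
eef_pos: [0.5742, -0.1032, 0.2201]
ee_rot: [-3.001, -0.201, 0.013]
contact_force: [-0.5, 1.8, 0.8]
grip_width: 0.0084
```

```bash
python3 - <<'E'
from h import *
need((.5741,-.1045,.2222),downR(-1.44,.163))
for c,b in(('side',(270,110,420,260)),):
  p,d=snap(c);cv2.imwrite(f'pics/i_{c}.png',cv2.resize(p[b[1]:b[3],b[0]:b[2]],None,fx=4,fy=4,interpolation=2))
E
```

```text
t 14.57 pos [ 0.5742 -0.1032  0.2201] turn [ 0.028  0.004 -0.003] shift mm [-0.1 -1.3  2.1] F [-0.5  1.8  0.8] q [-0.31  0.09  1.26  0.13  1.85  1.16] w 0.0084
```

View pics/i_side.png

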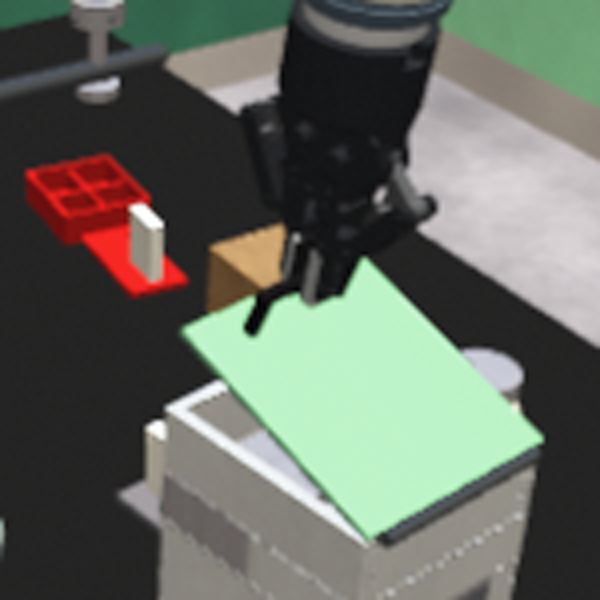

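The flap is lifting with the handle pinched. Continuing along the arc.

servo_tool --plan '[[[0.03,0.004,0],[0.4,-4,7],5],[[0.03,0.004,0],[0.5,-5,6],5],[[0.03,0.004,0],[0.5,-5,6],5],[[0.022,0.003,0],[0.6,-5,5],5],[[0.022,0.003,0],[0.6,-5,5],5],[[0.022,0.003,0],[0.7,-5,5],5],[[0.022,0.003,0],[0.7,-5,4],5],[[0.022,0.003,0],[0.8,-6,4],5],[[0.022,0.003,0],[0.8,-6,4],5],[[0,0,0],[0,0,0],5]]'

```text
time_s: 15.45
eef_pos: [0.5805, -0.1481, 0.2667]
ee_rot: [-2.765, -0.193, 0.037]
contact_force: [-0.5, 0.5, -0.2]
grip_width: 0.0085
```

```bash
python3 - <<'E'
from h import *
need((.5799,-.1484,.2660),downR(-1.44,.366))
E
```

```text
t 15.45 pos [ 0.5805 -0.1481  0.2667] turn [-0.005 -0.001 -0.009] shift mm [-0.6 -0.3 -0.7] F [-0.5  0.5 -0.2] q [-0.48  0.25  1.03  0.34  2.06  1.08] w 0.0085
```

servo_tool --plan '[[[0.022,0.003,0],[0.8,-6,3.5],5],[[0.022,0.003,0],[0.8,-6,3.5],5],[[0.022,0.003,0],[0.8,-6,3],5],[[0.022,0.003,0],[0.8,-6.5,2.5],5],[[0.022,0.003,0],[0.8,-6.5,2],5],[[0.022,0.003,0],[0.8,-6.5,2],5],[[0.022,0.003,0],[0.8,-7,1.5],5],[[0.022,0.003,0],[0.8,-7,1],5],[[0.022,0.003,0],[0.8,-7,1],5],[[0,0,0],[0,0,0],5]]'

```text
time_s: 16.28
eef_pos: [0.5885, -0.206, 0.2878]
ee_rot: [-2.559, -0.185, 0.055]
contact_force: [-0.6, 0.8, -0.1]
grip_width: 0.0084
```

```bash
python3 - <<'E'
from h import *
need((.5875,-.2066,.2860),downR(-1.44,.568))
for c,b in(('side',(270,80,420,230)),):
  p,d=snap(c);cv2.imwrite(f'pics/j_{c}.png',cv2.resize(p[b[1]:b[3],b[0]:b[2]],None,fx=4,fy=4,interpolation=2))
E
```

```text
t 16.28 pos [ 0.5885 -0.206   0.2878] turn [-0.009 -0.001 -0.013] shift mm [-1.  -0.6 -1.8] F [-0.6  0.8 -0.1] q [-0.61  0.46  0.79  0.53  2.24  1.07] w 0.0084
```

View pics/j_side.png

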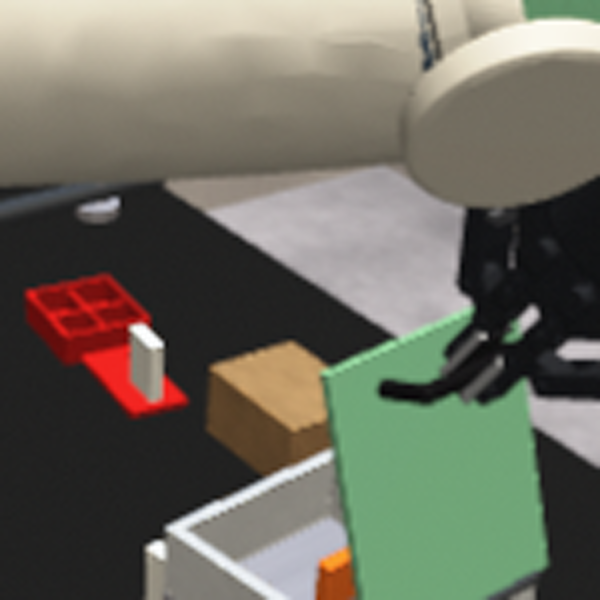

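servo_tool --plan '[[[0.02,0.003,-0.004],[0.6,-7,0],5],[[0.02,0.003,-0.004],[0.6,-7,0],5],[[0.02,0.003,-0.004],[0.6,-7,-0.5],5],[[0.02,0.003,0],[0.8,-6.8,-1],5],[[0.02,0.003,0],[0.8,-6.8,-1],5],[[0.02,0.003,0],[0.8,-6.8,-1.5],5],[[0.02,0.003,0],[0.8,-6.6,-2],5],[[0.02,0.003,0],[0.8,-6.6,-2],5],[[0.02,0.003,0],[0.8,-6.6,-2.5],5],[[0,0,0],[0,0,0],5]]'

```text
time_s: 17.17
eef_pos: [0.5974, -0.2706, 0.2801]
ee_rot: [-2.365, -0.161, 0.054]
contact_force: [1.1, 2.3, -3.2]
grip_width: 0.0084
```

```bash
python3 - <<'E'
from h import *
need((.5955,-.2672,.2780),downR(-1.44,.771))
for c,b in(('side',(270,80,420,230)),('top',(260,90,420,230))):
  p,d=snap(c);cv2.imwrite(f'pics/k_{c}.png',cv2.resize(p[b[1]:b[3],b[0]:b[2]],None,fx=4,fy=4,interpolation=2))
E
```

```text
t 17.17 pos [ 0.5974 -0.2706  0.2801] turn [-0.001  0.008 -0.002] shift mm [-1.9  3.4 -2.1] F [ 1.1  2.3 -3.2] q [-0.72  0.72  0.53  0.73  2.38  1.13] w 0.0084
```

View pics/k_side.png

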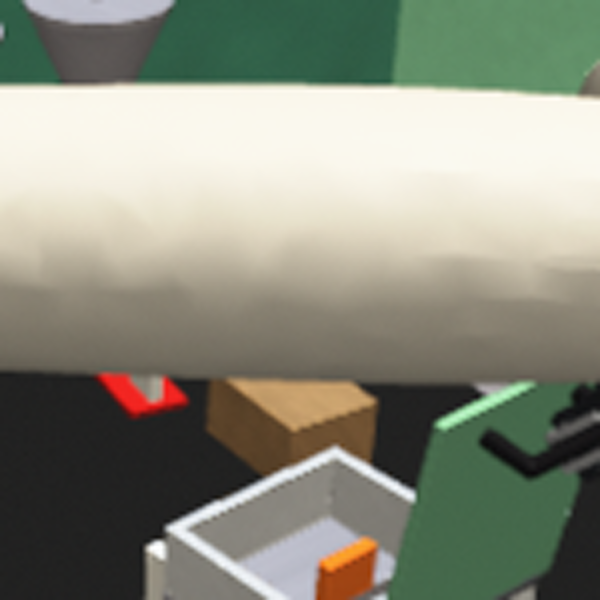

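View pics/k_top.png

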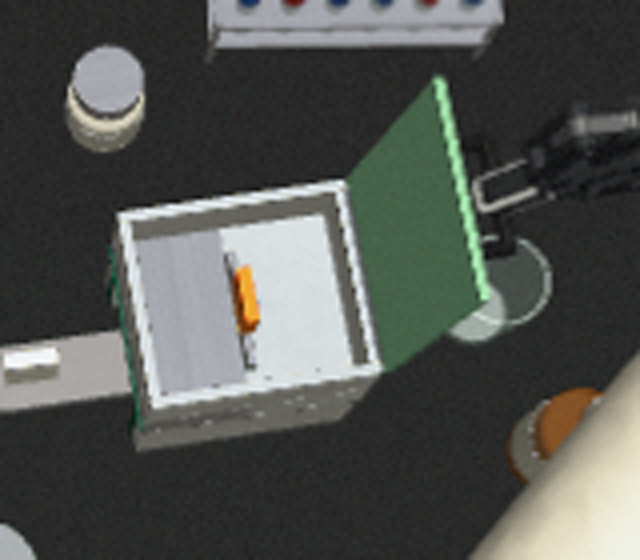

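The flap is past upright at about 98–100° and the orange tab is exposed at top crop (245,298). Letting go of the handle by opening a little, then backing out along the tool axis.

servo_tool --plan '[[[0,0,0],[0,0,0],22],[[0,0,0],[0,0,0],22],[[0,0,0],[0,0,0],22],[[0,0,0],[0.5,-3,3],22],[[0,0,0],[0.9,-7,7],22],[[0,0,0],[0.9,-10,10],22],[[0,0,0],[1,-10,12],22],[[0,0,0],[0,-5,15],22],[[-0.05,0,0],[0,0,25],22],[[-0.1,0,0],[0,0,30],22],[[-0.1,0,0],[0,0,30],22],[[-0.1,0,0],[0,0,25],22]]'

```text
time_s: 18.27
eef_pos: [0.5723, -0.2927, 0.4009]
ee_rot: [-2.701, -0.119, 0.11]
contact_force: [0.9, -0.2, -0.6]
grip_width: 0.0219
```

```bash
python3 - <<'E'
from h import *
need((.5795,-.1455,.25),downR(-1.44))
for c,b in(('side',(270,80,420,230)),('top',(260,90,420,230))):
  p,d=snap(c);cv2.imwrite(f'pics/l_{c}.png',cv2.resize(p[b[1]:b[3],b[0]:b[2]],None,fx=4,fy=4,interpolation=2)); cv2.imwrite(f'l_{c}.png',p)
E
```

```text
t 18.27 pos [ 0.5723 -0.2927  0.4009] turn [-0.43  -0.108  0.042] shift mm [   7.2  147.2 -150.9] F [ 0.9 -0.2 -0.6] q [-0.67  0.73  0.17  0.5   2.54  1.18] w 0.0219
```

View pics/l_side.png

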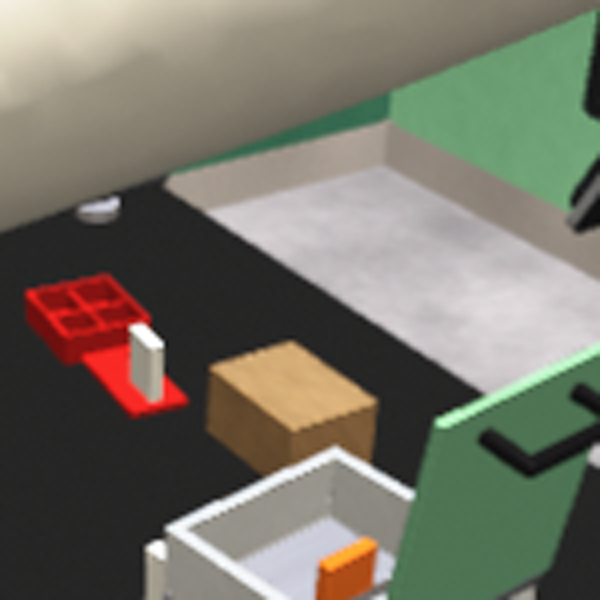

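View pics/l_top.png

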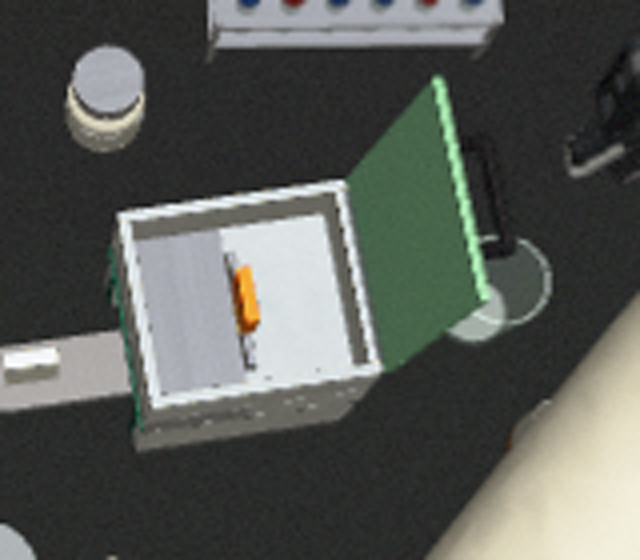

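servo_tool --plan '[[[-0.06,-0.014,0.006],[1,18,-3],30],[[-0.06,-0.015,0.006],[1,20,-3],50],[[-0.06,-0.015,0.006],[1,20,-3],50],[[-0.06,-0.015,0.006],[1,20,-4],50],[[-0.06,-0.015,0.006],[1,20,-4],50],[[-0.06,-0.015,0.006],[1,20,-6],50],[[-0.06,-0.015,0.006],[1,18,-15],50],[[0,0,0],[0,10,-25],50],[[0,0,0],[0,0,0],50]]'

```text
time_s: 19.12
eef_pos: [0.5821, -0.1406, 0.3258]
ee_rot: [-3.128, -0.207, 0.01]
contact_force: [0.1, -0.7, -2.3]
grip_width: 0.05
```

```bash
python3 - <<'E'
from fit import *
need((.5795,-.1455,.25),downR(-1.44))
p=cv2.imread('l_top.png');hsv=cv2.cvtColor(p,cv2.COLOR_BGR2HSV)
m=((hsv[...,0]<20)&(hsv[...,1]>150)&(hsv[...,2]>200)).astype(np.uint8);m[:150]=0;m[180:]=0;m[:,:312]=0;m[:,332:]=0
ys,xs=np.nonzero(m);print(len(xs),xs.min(),xs.max(),ys.min(),ys.max())
a=-1.44;d=np.array([np.cos(a),np.sin(a)]);n=np.array([-d[1],d[0]]);c=np.array([.5795,-.1455])
P=at_z('top',np.c_[xs,ys],.147);q=P[:,:2]-c;print(P.mean(0),(q@d).min(),(q@d).max(),(q@n).min(),(q@n).max())
# rim outline check & expected tab
q=cv2.resize(p,None,fx=6,fy=6,interpolation=2)
def W(L): L=np.array(L,float);return np.c_[c+L[:,:1]*d+L[:,1:2]*n,L[:,2]]
for L,col in(([(-.005,-.02,.147),(.005,-.02,.147),(.005,.02,.147),(-.005,.02,.147)],(255,0,0)),([(-.08,-.07,.152),(.08,-.07,.152),(.08,.07,.152),(-.08,.07,.152)],(0,0,255))):
  cv2.polylines(q,[(proj('top',W(L))*6+3).astype(int)],True,col,1)
cv2.imwrite('pics/tab.png',q[130*6:205*6,275*6:375*6])
E
```

```text
t 19.12 pos [ 0.5821 -0.1406  0.3258] turn [-0.006 -0.007 -0.001] shift mm [ -2.6  -4.9 -75.8] F [ 0.1 -0.7 -2.3] q [-0.3   0.14  1.01  0.    2.    1.14] w 0.05
38 319 324 157 170
[ 0.57858249 -0.14474543  0.147     ] -0.0051961875639036335 0.0034893237187927748 -0.01877971973908944 0.018449132697162304
```

View pics/tab.png

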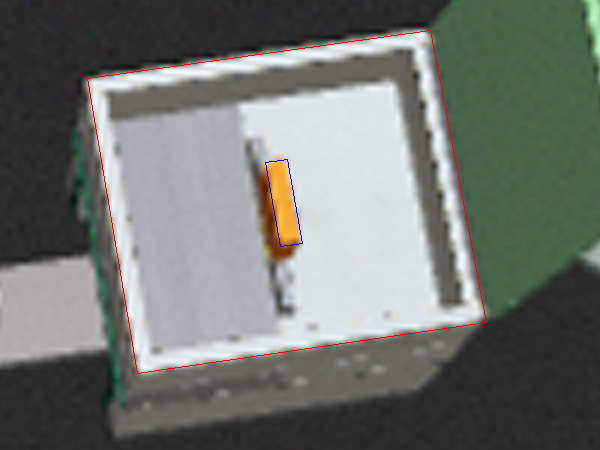

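The module outline and the tab outline both match the picture, so the tab centre is at (0.579, -0.145). Descending.

servo_tool --plan '[[[-0.006,-0.007,0],[-3,-5,-20],50],[[0,0,0],[0,0,-30],50],[[0,0,0],[0,0,-35],50],[[0,0,0],[0,0,-30],50],[[0,0,0],[0,0,-15],50],[[0,0,0],[0,0,-5],50],[[0,0,0],[0,0,0],50]]'

```text
time_s: 19.7
eef_pos: [0.5802, -0.1485, 0.1941]
ee_rot: [-3.13, -0.197, -0.012]
contact_force: [-0.2, 0.1, 0.4]
grip_width: 0.05
```

```bash
python3 - <<'E'
from h import *
need((.579,-.145,.116),downR(-1.44))
E
```

```text
t 19.7 pos [ 0.5802 -0.1485  0.1941] turn [-0.006  0.007  0.005] shift mm [ -1.2   3.5 -78.1] F [-0.2  0.1  0.4] q [-0.31  0.08  1.31  0.01  1.75  1.13] w 0.05
```

servo_tool --plan '[[[-0.006,0.007,0.005],[-1,3,-15],50],[[0,0,0],[0,0,-20],50],[[0,0,0],[0,0,-18],50],[[0,0,0],[0,0,-10],50],[[0,0,0],[0,0,-5],50],[[0,0,0],[0,0,0],50]]'

```text
time_s: 20.2
eef_pos: [0.5846, -0.1503, 0.1368]
ee_rot: [3.132, 0.195, 0.023]
contact_force: [0.0, 0.6, -0.0]
grip_width: 0.0496
```

```bash
python3 - <<'E'
from h import *
need((.579,-.145,.116),downR(-1.44))
for c,b in(('side',(270,130,420,280)),):
  p,d=snap(c);cv2.imwrite(f'pics/m_{c}.png',cv2.resize(p[b[1]:b[3],b[0]:b[2]],None,fx=4,fy=4,interpolation=2))
E
```

```text
t 20.2 pos [ 0.5846 -0.1503  0.1368] turn [0.002 0.015 0.006] shift mm [ -5.6   5.3 -20.8] F [ 0.   0.6 -0. ] q [-0.31  0.09  1.4   0.    1.64  1.14] w 0.0496
```

View pics/m_side.png

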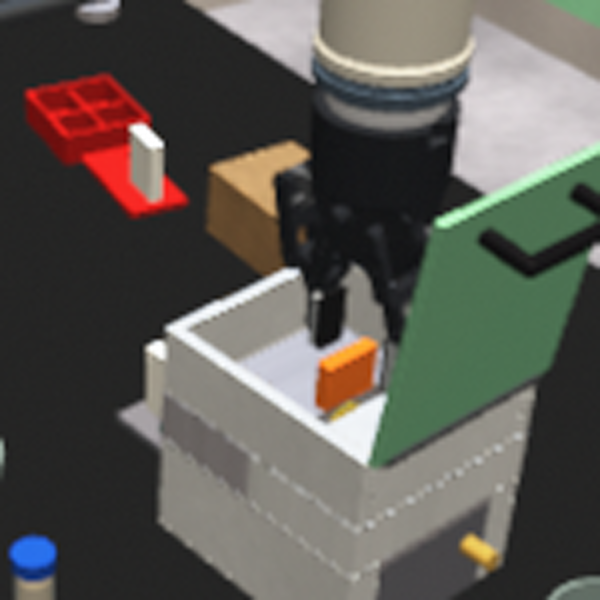

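The fingers straddle the orange tab, clear of the rim and the flap. Correcting xy, then down and close.

servo_tool --plan '[[[0.002,0.015,0.006],[-5,5,-6],50],[[0,0,0],[0,0,-8],50],[[0,0,0],[0,0,-5],50],[[0,0,0],[0,0,0],50]]'

```text
time_s: 20.58
eef_pos: [0.5813, -0.1456, 0.122]
ee_rot: [3.132, 0.205, 0.009]
contact_force: [0.0, -0.5, 0.1]
grip_width: 0.05
```

```bash
python3 - <<'E'
from h import *
need((.579,-.145,.116),downR(-1.44))
E
```

```text
t 20.58 pos [ 0.5813 -0.1456  0.122 ] turn [0.002 0.006 0.   ] shift mm [-2.3  0.6 -6. ] F [ 0.  -0.5  0.1] q [-0.3   0.09  1.43 -0.    1.62  1.14] w 0.05
```

servo_tool --plan '[[[0.002,0.006,0],[-2,0.5,-6],50],[[0,0,0],[0,0,0],30],[[0,0,0],[0,0,0],18],[[0,0,0],[0,0,0],8],[[0,0,0],[0,0,0],5],[[0,0,0],[0,0,0],5],[[0,0,0],[0,0,0],5],[[0,0,0],[0,0,0],5]]' --squeeze 45

```text
time_s: 21.25
eef_pos: [0.579, -0.1448, 0.1155]
ee_rot: [-3.135, -0.206, 0.002]
contact_force: [0.8, -0.5, 0.3]
grip_width: 0.009
```

```bash
python3 - <<'E'
from h import *
need((.579,-.145,.116),downR(-1.44))
E
```

```text
t 21.25 pos [ 0.579  -0.1448  0.1155] turn [-0.    -0.001 -0.   ] shift mm [ 0.  -0.2  0.5] F [ 0.8 -0.5  0.3] q [-0.3   0.09  1.44 -0.    1.62  1.14] w 0.009
```

servo_tool --plan '[[[0,0,0],[0,0,4],5],[[0,0,0],[0,0,6],5],[[0,0,0],[0,0,8],5],[[0,0,0],[0,0,8],5],[[0,0,0],[0,0,8],5],[[0,0,0],[0,0,8],5]]'

```text
time_s: 21.75
eef_pos: [0.578, -0.1446, 0.1595]
ee_rot: [-3.133, -0.205, 0.007]
contact_force: [-0.2, 0.2, -0.9]
grip_width: 0.0094
```

```bash
python3 - <<'E'
from h import *
need((.579,-.1448,.23),downR(-1.44))
E
```

```text
t 21.75 pos [ 0.578  -0.1446  0.1595] turn [-0.001 -0.004 -0.   ] shift mm [ 1.  -0.2 70.5] F [-0.2  0.2 -0.9] q [-0.3   0.08  1.37 -0.    1.7   1.14] w 0.0094
```

servo_tool --plan '[[[0,0,0],[0,0,10],5],[[0,0,0],[0,0,13],5],[[0,0,0],[0,0,15],5],[[0,0,0],[0,0,15],5],[[0,0,0],[0,0,12],5],[[0,0,0],[0,0,6],5],[[0,0,0],[0,0,0],5]]'

```text
time_s: 22.33
eef_pos: [0.5787, -0.1448, 0.2441]
ee_rot: [3.133, 0.205, 0.006]
contact_force: [0.1, 0.3, -0.5]
grip_width: 0.0093
```

```bash
python3 - <<'E'
from h import *
need((.579,-.1448,.23),downR(-1.44))
for c,b in(('side',(270,80,420,230)),('top',(180,90,420,270))):
  p,d=snap(c);cv2.imwrite(f'pics/n_{c}.png',cv2.resize(p[b[1]:b[3],b[0]:b[2]],None,fx=3.3,fy=3.3,interpolation=2))
E
```

```text
t 22.33 pos [ 0.5787 -0.1448  0.2441] turn [ 0.002  0.004 -0.   ] shift mm [  0.3   0.  -14.1] F [ 0.1  0.3 -0.5] q [-0.3   0.08  1.22 -0.    1.84  1.14] w 0.0093
```

View pics/n_side.png

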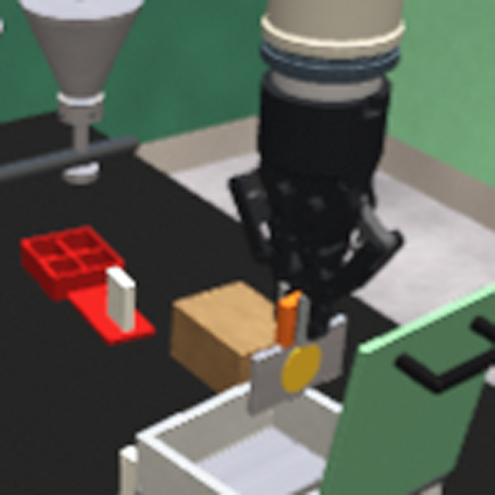

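The plate is out, hanging upright, its lower edge about 0.2 m up and above the rim. Carrying it to the dish.

servo_tool --plan '[[[0,0,0],[-3,8,0],5],[[0,0,0],[-6,15,0],5],[[0,0,0],[-9,21,0],5],[[0,0,0],[-11,25,0],5],[[0,0,0],[-11,25,0],5],[[0,0,0],[-11,25,0],5],[[0,0,0],[-11,25,0],5],[[0,0,0],[-11,25,0],5],[[0,0,0],[-11,25,0],5],[[0,0,0],[-11,25,0],5],[[0,0,0],[-11,25,0],5],[[0,0,0],[-11,25,0],5],[[0,0,0],[-11,25,0],5],[[0,0,0],[-11,25,0],5],[[0,0,0],[-9,20,0],5],[[0,0,0],[-6,14,0],5],[[0,0,0],[-3,8,0],5],[[0,0,0],[0,0,0],5]]'

```text
time_s: 23.93
eef_pos: [0.3973, 0.2363, 0.2177]
ee_rot: [-3.132, -0.206, 0.056]
contact_force: [-0.0, -1.4, -1.0]
grip_width: 0.0096
```

```bash
python3 - <<'E'
from h import *
need((.4064,.2458,.195),downR(-1.44))
E
```

```text
t 23.93 pos [0.3973 0.2363 0.2177] turn [-0.    -0.036 -0.001] shift mm [  9.1   9.5 -22.7] F [-0.  -1.4 -1. ] q [ 0.45 -0.25  1.58  0.02  1.85  1.89] w 0.0096
```

servo_tool --plan '[[[0,-0.018,0],[4,5,-6],5],[[0,-0.018,0],[4,4,-6],5],[[0,0,0],[1,0,-5],5],[[0,0,0],[0,0,0],5],[[0,0,0],[0,0,0],5]]'

```text
time_s: 24.35
eef_pos: [0.4061, 0.2431, 0.1975]
ee_rot: [3.132, 0.205, -0.004]
contact_force: [-0.1, 0.1, -0.8]
grip_width: 0.0096
```

```bash
python3 - <<'E'
from h import *
need((.4064,.2458,.195),downR(-1.44))
E
```

```text
t 24.35 pos [0.4061 0.2431 0.1975] turn [ 0.004 -0.002 -0.   ] shift mm [ 0.3  2.7 -2.5] F [-0.1  0.1 -0.8] q [ 0.47 -0.25  1.62 -0.    1.78  1.91] w 0.0096
```

servo_tool --plan '[[[0.002,-0.002,0],[0,2.5,0],5],[[0,0,0],[0,0,0],5],[[0,0,0],[0,0,0],5],[[0,0,0],[0,0,0],5]]'

```text
time_s: 24.68
eef_pos: [0.4067, 0.2441, 0.1979]
ee_rot: [3.133, 0.201, -0.002]
contact_force: [-0.2, -0.1, -0.7]
grip_width: 0.0095
```

```bash
python3 - <<'E'
from h import *
need((.4064,.2458,.195),downR(-1.44))
for c in('side','top'):
  p,d=snap(c,f'z_{c}.png')
  if c=='side': cv2.imwrite('pics/zc.png',cv2.resize(p[90:270,150:400],None,fx=3.2,fy=3.2,interpolation=2))
print(np.round(robot.get_obs()['qvel'],4))
E
```

```text
t 24.68 pos [0.4067 0.2441 0.1979] turn [ 0.002 -0.001  0.003] shift mm [-0.3  1.7 -2.9] F [-0.2 -0.1 -0.7] q [ 0.47 -0.25  1.61 -0.    1.78  1.91] w 0.0095
[ 0.0031 -0.0002  0.0023 -0.0019 -0.003   0.0006]
```

View pics/zc.png

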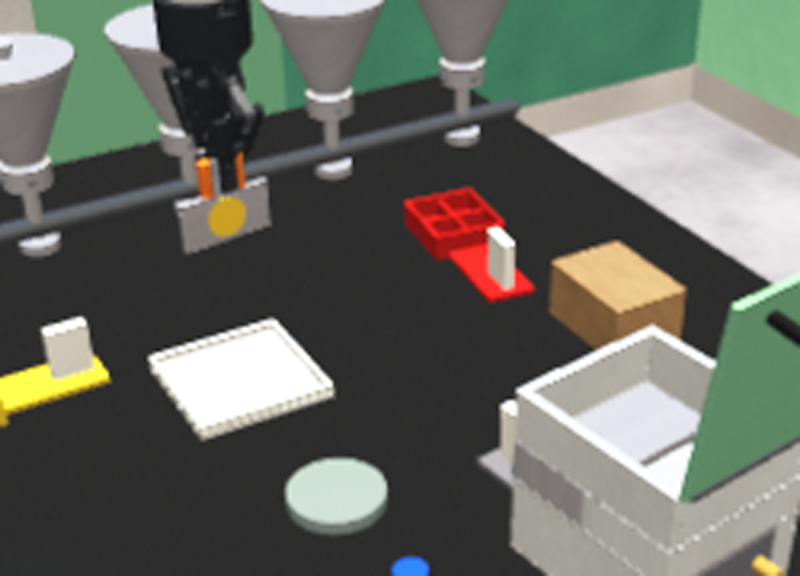

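View pics/z_top.png

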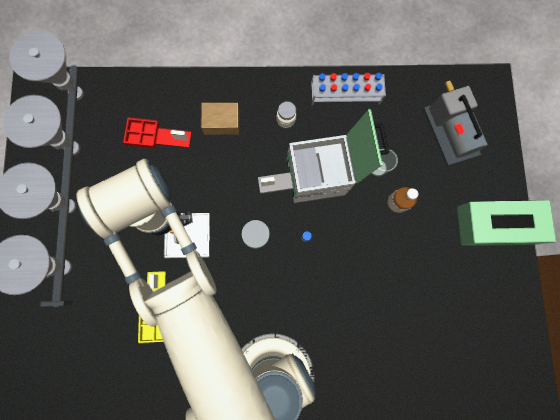

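```bash
python3 - <<'E'
from h import *
o=robot.get_obs()['eef_pos'];n=np.array([.9915,.1304,0])
P=[o+[0,0,-.0455]-.042*n,o+[0,0,-.0455]+.042*n]
print((proj('side',P)-[150,90])*3.2, o[2]-.0455)
m=lambda L:at_z('side',np.array(L)/3.2+[150,90],.014)
print(m([[150,358],[275,320],[332,384],[205,432]]).mean(0))
E
```

```text
[[183.22316048 252.37754693]
 [266.71944611 223.19164296]] 0.15239808425268242
[0.40527308 0.23931889 0.014     ]
```

```bash
python3 -c "
from h import *
print(robot.close_job())"
```

```text
the job is handed in; nothing more can be done
None
```

The job is handed in at about 25 s. The tray is home and released, the flap is open past upright, and the filter plate is held upright over the middle of the drip dish.

What I did and what the checks showed:
- **Tray:** I slid the grey loaded tray in by its fin until it met the stop with about 9 N. Its strip end then measured at module x of about -177 mm, which is the home position.
- **Vials:** All four were upright in the last clear view, just before the tray entered the bay. They are hidden inside the bay now, so I could not check them after that.
- **Flap:** I swung it to about 98–100° and let go. It still stood open in the final pictures.
- **Plate:** It came out by the orange tab without snagging. Its lower edge is about 152 mm above the bench, where the side picture confirms it to about 1 mm. Tilt is under about 0.01 rad, external force is about 1 N (noise and its own weight), and the arm is at rest.
- **Dish centre:** The two cameras disagree by about 6 mm in y (0.246 and 0.239 m). The plate is at 0.244 m, between the two.
- **Other readings:** The gripper read 8.5–9.5 mm on parts that are 10 mm thick, but both grips held. Joint 3 briefly read 0.17, its lower limit, while backing away from the flap handle.
- **Bystanders:** They looked unmoved in the final pictures. I compared them by eye only.

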